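Load the nut feeder and index it three clicks

ROBOT

A 6-joint arm with a two-finger parallel gripper is mounted at the origin on a cart in front of the work surface, level with it; the furniture and walls round the work are solid. World frame = base frame: x ahead of the robot, y to its left, z up, the work surface at z = 0. Lengths are in m, angles in rad, forces in N, time in s.
With the tool pointing down it reaches from about 0.35 to 1 m from the base axis. Payload 7.1 kg.
Tool frame: the origin (TCP) lies at the very end of the fingers, on their centre line; the grasp point (between the pads) lies 19 mm behind it (hold_point_z is the distance from the TCP to the grasp point, in m); z points along the fingers, y is the line along which they close (so a half turn about z gives the same grasp; the last joint's range is limited). The gripper opens to 85 mm and grips with 20 to 120 N. Pads are 22 mm wide; open, the fingers measure 114 mm over their backs; the gripper's body (76 mm by 85 mm) begins 54 mm behind the grasp point. The pads swing forward as they close: fully open they stand 13 mm farther back than shut.
Start: joints at [-1.285, 0.423, 1.63, -0, 1.089, -0.019], TCP at [0.188, -0.596, 0.231] pointing down, gripper open.
Joint ranges: [-3, 3], [-0.9, 2.11], [0.09, 2.58], [-1.31, 4.45], [0.11, 2.69], [-2.54, 2.54]. Speed limits (rad/s): [2.39, 2.39, 3.01, 3.14, 3.14, 3.14].

INTERFACE

Orientations are given as a unit quaternion [w, x, y, z].
In Python, from bench import get_state, read_camera, hand_in, outline_of, hold_point_z gives the robot as it stands. The module is installed in compiled form; this text tells all that it offers.
- The arm moves only by the tool apply_moves, never from a script. Its arguments are lists of equal length, an entry for each row: "grip": the finger opening in cm, from 0 to 8.54; "slide": the shift along the tool's x, y, z in cm, a list of three; "turn": the turn about the tool's z in degrees. A call has exactly 8 rows; each row shifts and turns the commanded pose from where the row before left it, along the tool's axes as they then stand; what a row does not reach is not made up. A row lasts 1/10 s, in which the tool goes at most 50 mm and 8.59 degrees, less where a joint would pass 70% of its speed; a pose out of reach is approached as far as the arm can. A call is refused whole if a number of a shift passes 5 or a number of a turn 8.59, either way. A call with a gripper value outside its range is refused whole. The fingers move at their own pace and stop on an object; the grip force is fixed at half the most. Time passes only in rows, so rows that do not move let the fingers close, or fill a call up. It gives the time, the measured TCP pose, the force, the opening and the grip force at its end, in the units of the state.
- get_state(): the state, without advancing time (a new reading comes with each control period).
- read_camera(name): name is "scene" or "top" or "wrist"; returns a dict with "frame" (420x560x3 uint8, red, green, blue), "fx", "fy", "cx", "cy" (pixels), "distortion" ([k1, k2, p1, p2, k3] as OpenCV has them; the pictures are not rectified), "rvec" (rotation vector, rad) and "tvec" (3), from world to camera coordinates, as OpenCV has them. Camera axes: x right, y down, z forward; pixel columns grow to the right and rows downward; lengths in m; the calibration is good to about 2 mm. A picture is of the moment at which its call begins. There is no depth.
- hand_in(): hands the job in; it is judged then, once.
Trained networks look in a picture, given as the dict that the camera call returned (one of the last four; its "shot" number tells which), for a name from the list of things; names that differ only in an ending like _2 or _b are one class to them, and where a whole thing is asked for, a point or a joint stands for the part that bears it (a point fixed in the world has none). Each returns a list of dicts, best first, with "p" (0 to 1); they miss things now and then, are a little off and sometimes report something else, mostly with a low value. They report only what shows in the picture. A call takes as long as a camera call.
- outline_of(target, picture): "mask" (420x560 bool, what is visible of it) and "bbox" ([left, top, right, bottom] in pixels, round what is visible of it).
The state is a dict: "t": time; "joint_positions": joint angles; "qvel": joint speeds; "tau": joint torques, N m; "ee_pos": TCP position; "ee_rot": TCP orientation; "force": force on the tool from outside, world axes, zero at the start; "wrist_torque": the same for the moment, N m; "gripper_width": opening from 0.0 (shut) to 1.0 (fully open); "grasp_force": force on a finger pad.
Only numpy, scipy, OpenCV 4.12 (cv2) and the standard library are available. Lean on these libraries where they do the work, as an engineer would, in place of code of your own. Each camera call takes 0.05 s, during which the arm holds its last target. There are 200 camera calls.

TASK

Load and index the nut feeder: pick up the steel parts tray, tip its three loose cap nuts into the feeder's open hopper and set the empty tray down upright on the bench. Then draw the feeder's sprung lever counter-clockwise (seen from above) until it has clicked three times, counting the clicks by feel and never going on to a fourth, and finish while still holding the lever's knob there, since it springs back if let go. Leave the other things on the bench where they are.

Things in the scene. Friction and masses are not known exactly. Their poses are not given: they have to be found in the camera images.
- tray: Steel parts tray, 110 x 75 mm, floor 3 mm thick, 3 mm walls 22 mm high on both sides and the back, open at the front. Origin: centre of its underside; its x axis points from the open front to the back, z up. At the back stands a black upright tab, 12 mm thick (along x) and 44 mm wide (along y), its centre plane 49 mm behind the origin, its top 75 mm above the bench. Mass 0.13 to 0.25 kg. Loose; the nuts lie on its floor.
- tray_tab (a point): Middle of the top edge of the tray's tab; axes as the tray. The top 40 mm of the tab are free to be gripped, across its 12 mm thickness or 44 mm width.
- nut_a: Steel cap nut: hexagon 24 mm across flats, 12 mm high with a dome on it, 20 mm high in all, about 40 g. Origin: centre of its underside. Lies loose in the tray; oiled, it slides (friction about 0.25) once the tray tilts more than about 20 degrees.
- nut_b: Second cap nut, like the first.
- nut_c: Third cap nut, like the first, nearest the tray's open front.
- feeder: Hand-worked nut feeder, screwed to the bench (it does not move). Origin: on the bench below the middle of its square hopper. Its lever's pivot lies 160 mm along +y from the origin. On the wall behind it hang shelves: their front edges lie 0.72 m ahead of the robot's base axis, the lowest 0.31 m above the bench, so keep the wrist in front of them.
- hopper (a point): Middle of the hopper's floor, 36 mm above the bench. The hopper is a square open-topped aluminium box, 148 mm inside, sides along the feeder's x and y, 4 mm walls; axes as the feeder. A 24 mm round brass stud stands 18 mm up from the middle of its floor.
- hopper_rim (a point): Middle of the hopper's open mouth, level with its rim, 105 mm above the bench (the rounded bead stands 3 mm higher).
- pivot (a point): Point on the lever's upright pivot axis, 138 mm above the bench, level with the grip point of the knob.
- lever_grip (a point): Grip point of the lever's knob: an upright black round post, 24 mm in diameter, from 80 to 165 mm above the bench, 125 mm from the pivot, at the end of a steel arm (top 80 mm above the bench). The grip point is on the post's axis 138 mm above the bench; its x axis points outward along the arm.
- lever (a joint): Lever angle in rad: 0 at its rest stop, growing counter-clockwise from above; hard stop at 1.5. A spring pulls it back with about 3 N at the knob. Before each click the pull climbs to about 7 N within some 10 mm of knob travel, then drops over 6 mm to 1 N or less as the pawl falls. Clicks come every 0.24 rad (30 mm at the knob), the first at 0.15 to 0.40 rad, varying. No notch holds it.
- index_ring: Toothed steel ring under the lever, fixed, turned to a different setting each time. Origin on the pivot axis at bench level; its x axis points from the pivot through the middle of the notch that the lever reaches with the third click. Third and fourth click come 0.12 rad before and after the lever lies along this axis.
- tape_blue: Bystander: blue roll of tape, 76 mm across, 24 mm high.
- screw_box: Bystander: small orange carton, 50 x 70 x 45 mm.
- pliers_blue: Bystander: pliers with blue handles, 66 x 169 x 16 mm.
- tape_measure: Bystander: tape measure, 42 x 84 x 64 mm.
- spray_can: Bystander: upright spray can, 57 mm across, 224 mm high.
- white_tray: Bystander: small empty white plastic tray, 65 x 85 x 31 mm.

How it is judged:
On the way, in this order (a step that is already met when the one before it is completed fails the run):
1. all three nuts are in the hopper, tipped from the tray with the lever still at rest (x of nut_a in the frame of hopper between -0.074 and 0.074 m and y of nut_a in the frame of hopper between -0.074 and 0.074 m and z of nut_a in the frame of hopper between -0.005 and 0.065 m and x of nut_b in the frame of hopper between -0.074 and 0.074 m and y of nut_b in the frame of hopper between -0.074 and 0.074 m and z of nut_b in the frame of hopper between -0.005 and 0.065 m and x of nut_c in the frame of hopper between -0.074 and 0.074 m and y of nut_c in the frame of hopper between -0.074 and 0.074 m and z of nut_c in the frame of hopper between -0.005 and 0.065 m and value of joint lever below 0.08 rad), for 0.2 s.
2. the empty tray stands upright on the bench, let go, nuts in the hopper, lever still at rest (all of step 1 and height (world z) of tray between -0.01 and 0.01 m and angle between tray's own z axis and vertical below 0.1 rad and linear speed of tray below 0.02 m/s and contact force between tray and the fingers below 0.2 N), for 0.2 s.
At the end, for the whole second after the job is handed in: All three nuts are in the hopper; the tray stands upright (within 0.1 rad) and let go on the bench; the lever is held still by the fingers (contact force over 1 N) past its third click and short of its fourth: the knob's grip point within 14.8 mm either side of the index ring's x axis (x of nut_a in the frame of hopper between -0.074 and 0.074 m and y of nut_a in the frame of hopper between -0.074 and 0.074 m and z of nut_a in the frame of hopper between -0.005 and 0.065 m and x of nut_b in the frame of hopper between -0.074 and 0.074 m and y of nut_b in the frame of hopper between -0.074 and 0.074 m and z of nut_b in the frame of hopper between -0.005 and 0.065 m and x of nut_c in the frame of hopper between -0.074 and 0.074 m and y of nut_c in the frame of hopper between -0.074 and 0.074 m and z of nut_c in the frame of hopper between -0.005 and 0.065 m and height (world z) of tray between -0.01 and 0.01 m and angle between tray's own z axis and vertical below 0.1 rad and linear speed of tray below 0.02 m/s and contact force between tray and the fingers below 0.2 N and x of lever_grip in the frame of index_ring above 0 m and y of lever_grip in the frame of index_ring between -0.0148 and 0.0148 m and velocity of joint lever between -0.15 and 0.15 rad/s and contact force between lever and the fingers above 1 N and contact force between lever and tray below 0.1 N); the arm keeps its last pose, push and grip.
It fails at once if the lever goes on past the fourth click ((x of lever_grip in the frame of index_ring above 0 m and y of lever_grip in the frame of index_ring above 0.018 m) or value of joint lever above 1.3 rad).
It fails at once if another thing on the bench is pushed away (over 30 mm) (distance of any of tape_blue, screw_box, pliers_blue, tape_measure, spray_can, white_tray from where it was at the start of the episode above 0.03 m).
It also fails if it takes over 72 s, if anything falls off the work surface, if the arm or the gripper's body presses on something with over 40 N, if the wrist force passes 120 N, or if a joint passes its speed limit or range.

## Working session

There is one attempt and no reset: what is moved stays moved. The work goes in short steps, Python scripts to look and compute and a tool call to move; the robot and the scene stay as the last step left them, time stands still between calls to the robot, and variables do not carry over. Pictures are saved under pics/ and viewed, at most 15 in all, crops included, and the job is handed in when it is done.

Besides the shell and the picture viewer there is one more tool, called after "Call:" as name(argument=value, ...), one argument or row to a line, values as JSON. apply_moves: Moves the arm, as the interface text tells. Its arguments: {"type":"object","properties":{"grip":{"type":"array","items":{"type":"number"}},"slide":{"type":"array","items":{"type":"array","items":{"type":"number"}}},"turn":{"type":"array","items":{"type":"number"}}},"required":["grip","slide","turn"]}

```bash
mkdir -p pics; cat > h.py <<'E'
import numpy as np, cv2, json
from bench import *
from scipy.spatial.transform import Rotation as R
def cam(n):
    return read_camera(n)
def K(p): return np.array([[p['fx'],0,p['cx']],[0,p['fy'],p['cy']],[0,0,1.]])
def D(p): return np.array(p['distortion'],float)
def ray(p,uv):
    uv=np.array(uv,float).reshape(-1,1,2)
    n=cv2.undistortPoints(uv,K(p),D(p)).reshape(-1,2)
    Rm=cv2.Rodrigues(np.array(p['rvec'],float))[0]; t=np.array(p['tvec'],float).ravel()
    d=np.c_[n,np.ones(len(n))]@Rm
    return -Rm.T@t,d
def atz(p,uv,z):
    o,d=ray(p,uv); return o+d*((z-o[2])/d[:,2])[:,None]
def proj(p,X):
    return cv2.projectPoints(np.array(X,float).reshape(-1,1,3),np.array(p['rvec'],float),np.array(p['tvec'],float),K(p),D(p))[0].reshape(-1,2)
def save(p,n): cv2.imwrite('pics/'+n+'.png',p['frame'][:,:,::-1])
def rotq(q): return R.from_quat([q[1],q[2],q[3],q[0]])
E
python3 - <<'E'
from h import *
s=get_state();print({k:np.round(v,3) for k,v in s.items()},hold_point_z)
for c in ['top','scene']:
    p=cam(c);save(p,c+'0')
    print(c,np.round(ray(p,[[280,210]]),2).tolist() if 0 else np.round(ray(p,[[280,210]])[0],2))
    for n in ['tray','nut_a','feeder','lever','index_ring','hopper','tape_blue','spray_can','screw_box','pliers_blue','tape_measure','white_tray']:
        try:
            o=outline_of(n,p)
            for q in o[:3]:
                m=q['mask'];ys,xs=np.nonzero(m)
                print(n,round(q['p'],2),np.round(q['bbox']),m.sum(),np.round(atz(p,[[xs.mean(),ys.mean()]],0.02),3) if m.any() else '')
        except Exception as e: print(n,e)
E
```

```text
{'t': np.float64(0.0), 'joint_positions': array([-1.285,  0.424,  1.631,  0.   ,  1.089, -0.019]), 'qvel': array([ 0.   ,  0.   , -0.001,  0.   , -0.002,  0.002]), 'tau': array([-4.0000e-03, -5.5740e+01, -2.8174e+01, -0.0000e+00,  8.0000e-03,
        0.0000e+00]), 'ee_pos': array([ 0.187, -0.596,  0.231]), 'ee_rot': array([-0.001,  0.988,  0.152, -0.   ]), 'force': array([ 0.162,  0.355, -0.638]), 'wrist_torque': array([ 0.006, -0.022,  0.001]), 'grasp_force': np.float64(0.0), 'gripper_width': np.float64(0.998)} 0.0187
top [-0.37  0.56  1.37]
tray 0.79 [339. 164. 377. 207.] 675 [[ 0.528 -0.206  0.02 ]]
nut_a 0.59 [359. 183. 367. 190.] 59 [[ 0.528 -0.22   0.02 ]]
nut_a 0.47 [350. 183. 356. 189.] 41 [[ 0.533 -0.185  0.02 ]]
nut_a 0.42 [343. 164. 378. 208.] 620 [[ 0.528 -0.206  0.02 ]]
lever 0.9 [203. 208. 251. 236.] 467 [[0.602 0.268 0.02 ]]
lever 0.58 [339. 164. 377. 207.] 739 [[ 0.527 -0.207  0.02 ]]
lever 0.52 [186. 262. 220. 295.] 744 [[0.441 0.397 0.02 ]]
index_ring 0.87 [230. 204. 265. 231.] 669 [[0.577 0.192 0.02 ]]
hopper 0.76 [202. 165. 323. 244.] 4369 [[0.578 0.08  0.02 ]]
ta
[... 991 characters left out ...]
 153. 351. 246.] 6105 [[0.571 0.077 0.02 ]]
tape_blue 0.56 [312. 139. 342. 168.] 339 [[ 0.701 -0.082  0.02 ]]
tape_blue 0.35 [405. 223. 451. 271.] 511 [[ 0.339 -0.219  0.02 ]]
spray_can 0.82 [113. 204. 156. 256.] 1268 [[0.626 0.515 0.02 ]]
spray_can 0.44 [361. 227. 385. 257.] 604 [[ 0.401 -0.086  0.02 ]]
screw_box 0.76 [360. 222. 386. 256.] 628 [[ 0.401 -0.085  0.02 ]]
screw_box 0.73 [229. 193. 272. 234.] 1191 [[0.57  0.198 0.02 ]]
pliers_blue 0.81 [405. 225. 452. 273.] 614 [[ 0.337 -0.217  0.02 ]]
tape_measure 0.89 [150. 189. 173. 218.] 589 [[0.676 0.429 0.02 ]]
white_tray 0.74 [172. 256. 214. 300.] 1071 [[0.441 0.394 0.02 ]]
white_tray 0.4 [359. 226. 387. 258.] 588 [[ 0.401 -0.084  0.02 ]]
```

```bash
python3 - <<'E'
import cv2
a=cv2.imread('pics/scene0.png')[130:280,160:460];cv2.imwrite('pics/scene0c.png',cv2.resize(a,(800,400),interpolation=cv2.INTER_CUBIC))
a=cv2.imread('pics/top0.png')[140:300,170:400];cv2.imwrite('pics/top0c.png',cv2.resize(a,(800,557),interpolation=cv2.INTER_CUBIC))
E
```

```text
(no output)
```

View pics/scene0c.png

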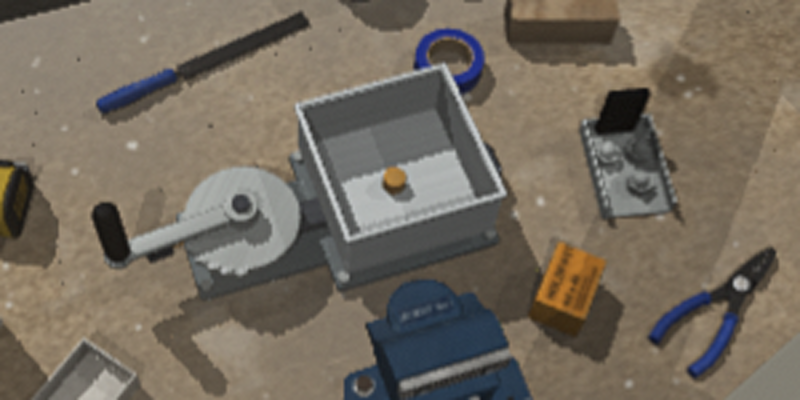

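View pics/top0c.png

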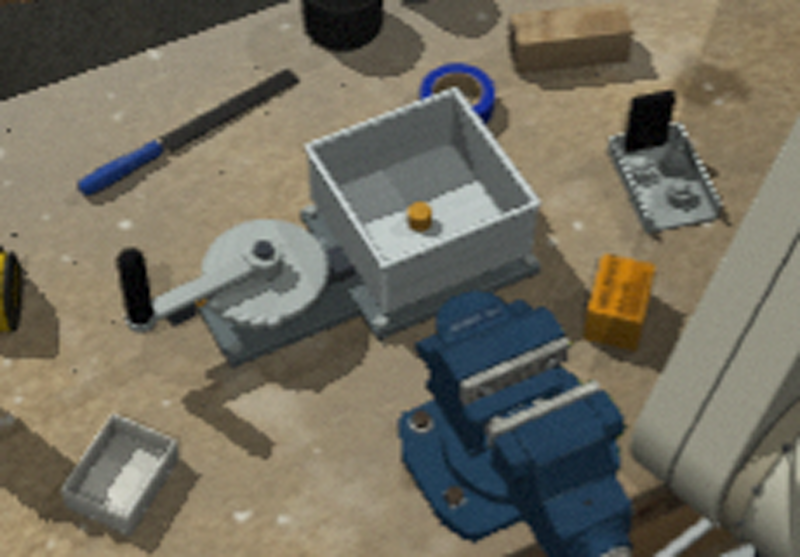

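The scene shows the tray at crop (630,150), open front toward the robot and tab at the far side. The hopper rim corners are at crop (298,104), (445,67), (505,195) and (348,240). The lever knob is at (110,230), and the vise sits in front of the hopper.

```bash
python3 - <<'E'
from h import *
for c,off,s,rim,tray,tab,piv,knob in [('scene',(160,130),800/300,[(298,104),(445,67),(505,195),(348,240)],[(608,217),(677,214)],[(608,92),(648,88)],(241,205),(104,206)),
  ('top',(170,140),800/230,[(306,146),(457,90),(540,204),(382,265)],[(655,237),(721,217)],[(630,96),(672,92)],(263,250),(129,252))]:
    p=cam(c); f=lambda a:np.array(a,float).reshape(-1,2)/s+off
    r=atz(p,f(rim),.107); print(c,'rim',np.round(r[:,:2],3).tolist(),'ctr',np.round(r.mean(0),3))
    e=(r[1]-r[0])+(r[2]-r[3]); g=(r[2]-r[1])+(r[3]-r[0]); print('ang -y edge',np.degrees(np.arctan2(-e[1],-e[0])),'-x edge',np.degrees(np.arctan2(g[1],g[0])), np.linalg.norm(e)/2,np.linalg.norm(g)/2)
    print('front',np.round(atz(p,f(tray),.003),3)[:,:2].tolist(),'tab',np.round(atz(p,f(tab),.075),3)[:,:2].tolist())
    print('piv',np.round(atz(p,f(piv),.1),3),'knob',np.round(atz(p,f(knob),.165),3))
E
```

```text
scene rim [[0.636, 0.118], [0.633, -0.037], [0.478, -0.037], [0.478, 0.12]] ctr [0.556 0.041 0.107]
ang -y edge 89.37347571879576 -x edge 179.73639010573956 0.1555025358803797 0.15650135993158518
front [[0.469, -0.166], [0.45, -0.237]] tab [[0.572, -0.197], [0.564, -0.239]]
piv [[0.548 0.203 0.1  ]] knob [[0.549 0.324 0.165]]
top rim [[0.634, 0.123], [0.633, -0.035], [0.476, -0.035], [0.479, 0.123]] ctr [0.556 0.044 0.107]
ang -y edge 89.31591507071042 -x edge 179.98474649904432 0.1584388154448067 0.1558944952244161
front [[0.461, -0.163], [0.453, -0.233]] tab [[0.576, -0.196], [0.562, -0.235]]
piv [[0.546 0.207 0.1  ]] knob [[0.548 0.327 0.165]]
```

Call:
apply_moves(
  grip=[8.5,8.5,8.5,8.5,8.5,8.5,8.5,8.5],
  slide=[
    [4.8,-0.5,0],
    [4.8,-0.5,0],
    [4.8,-1,0],
    [4.8,-1,0],
    [4.8,-1,0],
    [4.8,-1,0],
    [4.8,-1,0],
    [0,0,0],
  ],
  turn=[0,0,0,0,0,0,0,0],
)

```text
t: 2.2
ee_pos: [0.4949, -0.435, 0.2314]
ee_rot: [0.0, 0.988, 0.154, 0.001]
force: [-1.0, -0.1, -0.1]
gripper_width: 0.996
grasp_force: 0.0
```

Call:
apply_moves(
  grip=[8.5,8.5,8.5,8.5,8.5,8.5,8.5,8.5],
  slide=[
    [2.3,-4.2,0],
    [2.3,-4.2,0],
    [2.3,-4.2,0],
    [2.3,-4.2,0],
    [2.3,-4.2,0],
    [0,0,0],
    [0,0,0],
    [0,0,0],
  ],
  turn=[0,0,0,0,4,8.5,8.5,8],
)

```text
t: 3.0
ee_pos: [0.5366, -0.203, 0.2314]
ee_rot: [0.0, 0.995, -0.103, 0.0]
force: [-0.3, 0.2, 0.3]
gripper_width: 0.995
grasp_force: 0.0
```

```bash
python3 - <<'E'
from h import *
s=get_state(); print(s['ee_pos'],s['joint_positions'],rotq(s['ee_rot']).as_matrix().round(3).tolist())
p=cam('wrist');save(p,'w0')
for X in [[.572,-.217,.075],[.458,-.2,.003]]: print(proj(p,X))
for n in ['tray','tray_tab','nut_a']:
    for q in outline_of(n,p)[:4]: print(n,q['p'],q['bbox'])
E
```

```text
[ 0.53660593 -0.20302791  0.23144962] [-3.82353410e-01  3.48212209e-01  1.74536610e+00 -2.17597909e-04
  1.04791582e+00  1.39487741e+00] [[0.979, -0.205, 0.0], [-0.205, -0.979, -0.0], [0.0, 0.0, -1.0]]
[[286.60043726 157.37748407]]
[[290.14007516 234.60382959]]
tray 0.57 [258.0, 147.1, 318.2, 233.8]
tray_tab 0.73 [256.6, 148.9, 320.0, 238.1]
tray_tab 0.35 [288.5, 171.3, 313.8, 187.6]
nut_a 0.69 [291.5, 171.6, 313.6, 188.2]
nut_a 0.68 [262.2, 168.7, 287.4, 187.3]
nut_a 0.55 [282.5, 198.0, 303.0, 220.8]
```

View pics/w0.png

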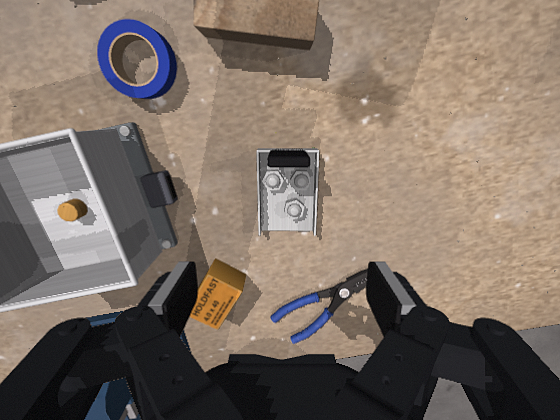

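The tray lies almost along tool x, with its tab at about (289,157) and the wall corners at (258,150), (319,150), (260,235) and (317,236). The three nuts are on the floor.

```bash
python3 - <<'E'
from h import *
s=get_state();p=cam('wrist');print('cam',ray(p,[[0,0]])[0])
g=p['frame'].mean(2)
print(g[142:172:1,289].round().tolist()); print(g[158,260:320].round().tolist()); print(g[205,252:324].round().tolist()); print(g[225:244,275].round().tolist())
a=atz(p,[[258,150],[319,150],[260,235],[317,236]],.022)[:,:2];print(a.round(4).tolist())
b=a[[0,2]].mean(0)-a[[1,3]].mean(0); print('yaw from width', np.degrees(np.arctan2(b[1],b[0]))-90, np.linalg.norm(b))
for r in (150,155,160): print(atz(p,[[267,r],[311,r]],.075)[:,:2].round(4).tolist())
E
```

```text
cam [ 0.6140432  -0.22036806  0.37380533]
[128.0, 125.0, 128.0, 133.0, 141.0, 147.0, 124.0, 126.0, 65.0, 2.0, 14.0, 12.0, 14.0, 13.0, 21.0, 26.0, 32.0, 33.0, 32.0, 37.0, 29.0, 31.0, 33.0, 31.0, 9.0, 58.0, 131.0, 141.0, 138.0, 128.0]
[96.0, 96.0, 94.0, 93.0, 96.0, 94.0, 103.0, 26.0, 23.0, 32.0, 34.0, 27.0, 31.0, 30.0, 33.0, 34.0, 32.0, 32.0, 32.0, 28.0, 32.0, 28.0, 34.0, 30.0, 33.0, 32.0, 31.0, 31.0, 31.0, 32.0, 31.0, 32.0, 30.0, 27.0, 34.0, 32.0, 32.0, 32.0, 29.0, 28.0, 31.0, 32.0, 28.0, 29.0, 27.0, 32.0, 28.0, 30.0, 19.0, 29.0, 132.0, 122.0, 116.0, 122.0, 105.0, 79.0, 114.0, 223.0, 201.0, 70.0]
[124.0, 122.0, 121.0, 117.0, 118.0, 218.0, 211.0, 55.0, 134.0, 105.0, 146.0, 143.0, 140.0, 135.0, 131.0, 214.0, 201.0, 202.0, 207.0, 197.0, 200.0, 204.0, 205.0, 185.0, 186.0, 190.0, 188.0, 196.0, 191.0, 187.0, 191.0, 194.0, 99.0, 203.0, 204.0, 198.0, 160.0, 135.0, 142.0, 174.0, 175.0, 177.0, 176.0, 170.0, 140.0, 106.0, 111.0, 199.0, 219.0, 187.0, 107.0, 113.0, 202.0, 190.0, 187.0, 184.0, 189.0, 198.0, 189.0, 189.0, 159.0, 73.0, 145.0, 232.0, 119.0, 91.0, 105.0, 105.0, 106.0, 104.0, 157.0, 168.0]
[203.0, 203.0, 205.0, 206.0, 214.0, 152.0, 145.0, 158.0, 160.0, 166.0, 164.0, 162.0, 161.0, 155.0, 154.0, 152.0, 151.0, 156.0, 161.0]
[[0.5797, -0.1852], [0.5656, -0.256], [0.473, -0.1638], [0.4572, -0.236]]
yaw from width -11.867364427142832 0.07306941487889618
[[0.5831, -0.1994], [0.5744, -0.2427]]
[[0.5783, -0.1983], [0.5695, -0.2419]]
[[0.5733, -0.1972], [0.5646, -0.2411]]
```

Call:
apply_moves(
  grip=[8.5,8.5,8.5,8.5,8.5,8.5,8.5,8.5],
  slide=[
    [1.7,0.5,1],
    [1.6,0.4,3],
    [0,0,4],
    [0,0,4],
    [0,0,3.5],
    [0,0,1.9],
    [0,0,0.5],
    [0,0,0],
  ],
  turn=[0,0,0,0,0,0,0,0],
)

```text
t: 4.05
ee_pos: [0.567, -0.2188, 0.0518]
ee_rot: [-0.0, 0.995, -0.1, -0.001]
force: [0.3, -0.6, 0.8]
gripper_width: 0.995
grasp_force: 0.0
```

Call:
apply_moves(
  grip=[3.5,3.5,3.5,3.5,3.5,3.5,3.5,3.5],
  slide=[
    [0,0,0],
    [0,0,0],
    [0,0,0],
    [0,0,0],
    [0,0,0],
    [0,0,0],
    [0,0,0],
    [0,0,0],
  ],
  turn=[0,0,0,0,0,0,0,0],
)

```text
t: 4.85
ee_pos: [0.5685, -0.2191, 0.0541]
ee_rot: [0.0, 0.995, -0.1, 0.002]
force: [0.0, 0.6, 6.4]
gripper_width: 0.5
grasp_force: 61.3
```

Call:
apply_moves(
  grip=[3.5,3.5,3.5,3.5,3.5,3.5,3.5,3.5],
  slide=[
    [0,0,-0.5],
    [0,0,-1.2],
    [0,0,-2],
    [0,0,-2.5],
    [0,0,-2.5],
    [0,0,-2],
    [0,0,-1.2],
    [0,0,-0.6],
  ],
  turn=[0,0,0,0,0,0,0,0],
)

```text
t: 5.65
ee_pos: [0.5676, -0.2188, 0.1789]
ee_rot: [0.0, 0.995, -0.1, 0.001]
force: [-0.1, 0.1, -3.7]
gripper_width: 0.496
grasp_force: 61.5
```

```bash
python3 - <<'E'
from h import *
s=get_state(); print(s['ee_pos'],s['force'],s['wrist_torque'])
p=cam('scene');save(p,'s1')
q=outline_of('tray',p)[0];print(q['p'],q['bbox'])
x,y=int(np.mean(q['bbox'][::2])),int(np.mean(q['bbox'][1::2]))
a=p['frame'][max(0,y-60):y+60,x-80:x+80,::-1];cv2.imwrite('pics/s1c.png',cv2.resize(a,(640,480),interpolation=cv2.INTER_CUBIC))
E
```

```text
[ 0.56761038 -0.21883907  0.17890269] [-0.10632284  0.1323922  -3.69425841] [-0.07545083 -0.12538491  0.00890377]
0.9 [389.0, 136.0, 412.6, 186.7]
```

View pics/s1c.png

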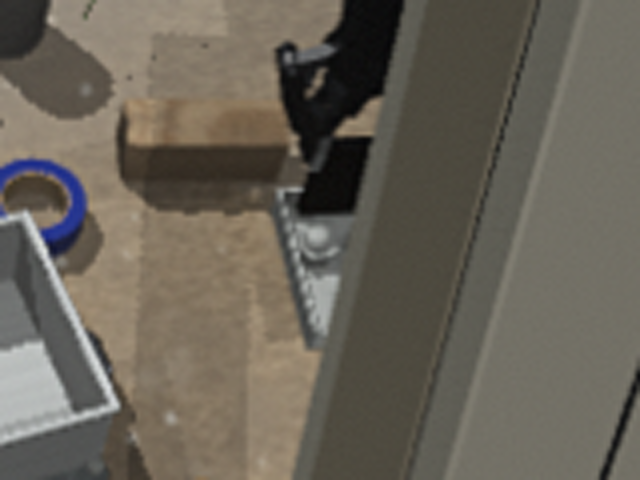

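Call:
apply_moves(
  grip=[3.5,3.5,3.5,3.5,3.5,3.5,3.5,3.5],
  slide=[
    [0,0,-0.5],
    [0,0,-0.5],
    [0,0,-0.5],
    [0,0,-0.5],
    [0,0,0],
    [0,0,0],
    [0,0,0],
    [0,0,0],
  ],
  turn=[-2,-4,-6,-7,-7,-7,-7,-7],
)

```text
t: 6.55
ee_pos: [0.5664, -0.2183, 0.1957]
ee_rot: [-0.001, 0.952, 0.307, -0.001]
force: [-0.9, -0.5, -3.8]
gripper_width: 0.496
grasp_force: 61.5
```

Call:
apply_moves(
  grip=[3.5,3.5,3.5,3.5,3.5,3.5,3.5,3.5],
  slide=[
    [0,0,0],
    [0,0,0],
    [0,0,0],
    [0,0,0],
    [0,0,0],
    [0,0,0],
    [0,0,0],
    [0,0,0],
  ],
  turn=[-8,-8,-8,-8,-8,-7,-5,-3],
)

```text
t: 7.35
ee_pos: [0.5663, -0.2183, 0.1956]
ee_rot: [-0.001, 0.703, 0.711, -0.001]
force: [-0.2, 0.4, -4.4]
gripper_width: 0.501
grasp_force: 61.5
```

Call:
apply_moves(
  grip=[3.5,3.5,3.5,3.5,3.5,3.5,3.5,3.5],
  slide=[
    [0.7,0,0],
    [1.4,0,0],
    [2.1,-0.2,0],
    [2.8,-0.2,0],
    [3.2,-0.2,0],
    [3.2,-0.2,0],
    [3.2,-0.2,0],
    [3.2,-0.2,0],
  ],
  turn=[0,0,0,0,0,0,0,0],
)

```text
t: 8.15
ee_pos: [0.5528, -0.0184, 0.197]
ee_rot: [-0.0, 0.705, 0.71, -0.0]
force: [0.5, 0.1, -2.5]
gripper_width: 0.499
grasp_force: 61.5
```

Call:
apply_moves(
  grip=[3.5,3.5,3.5,3.5,3.5,3.5,3.5,3.5],
  slide=[
    [3.2,0,0],
    [2.8,0,0],
    [2,0,0],
    [1.2,0,0],
    [0.8,0,0],
    [0.6,0,0],
    [0,0,0],
    [0,0,0],
  ],
  turn=[0,0,0,0,0,0,0,0],
)

```text
t: 8.95
ee_pos: [0.5528, 0.0847, 0.1973]
ee_rot: [0.0, 0.704, 0.71, -0.0]
force: [0.8, 0.9, -2.9]
gripper_width: 0.503
grasp_force: 61.5
```

```bash
python3 - <<'E'
from h import *
s=get_state(); print(s['ee_pos'],s['force'],s['wrist_torque'],s['joint_positions'],rotq(s['ee_rot']).as_matrix().round(3).tolist())
p=cam('scene');save(p,'s2');w=cam('wrist')
a=p['frame'][100:280,180:420,::-1];a=cv2.resize(a,(640,480))
b=cv2.resize(w['frame'][:,:,::-1],(640,480))[:120*4]
cv2.imwrite('pics/s2c.png',cv2.resize(np.hstack([a,b]),(800,300)))
E
```

```text
[0.55283435 0.08469015 0.19725471] [ 0.83234997  0.90293572 -2.87081263] [ 0.11068965 -0.02078202  0.01558773] [ 1.30835492e-01  3.70635901e-01  1.80367480e+00 -2.33380359e-04
  9.67472633e-01  1.23451640e-01] [[-0.008, 1.0, -0.0], [1.0, 0.008, -0.0], [-0.0, -0.0, -1.0]]
```

View pics/s2c.png

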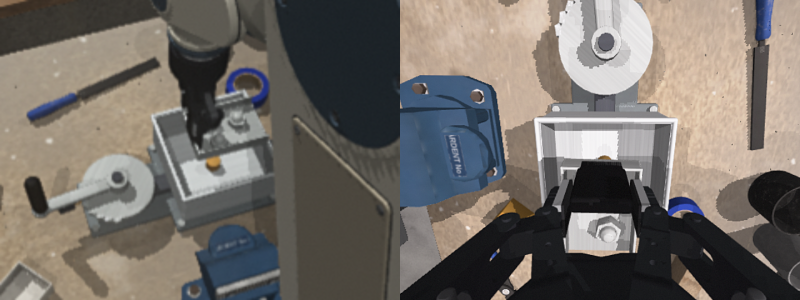

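The tray is over the hopper with the nuts still aboard. I'll lower it inside and tilt it by pressing its front against the right hopper wall, so it pivots in the grip.

Call:
apply_moves(
  grip=[3.5,3.5,3.5,3.5,3.5,3.5,3.5,3.5],
  slide=[
    [0,0,0.5],
    [0,0.1,1],
    [0,0.1,1.5],
    [0,0.1,1.8],
    [0,0,1.5],
    [0,0,1],
    [-0.2,0,0.6],
    [-0.6,0,0.3],
  ],
  turn=[0,0,0,0,0,0,0,0],
)

```text
t: 9.85
ee_pos: [0.5556, 0.0772, 0.1144]
ee_rot: [-0.0, 0.704, 0.71, -0.0]
force: [-0.2, -0.3, -3.9]
gripper_width: 0.499
grasp_force: 61.5
```

Call:
apply_moves(
  grip=[3.5,3.5,3.5,3.5,3.5,3.5,3.5,3.5],
  slide=[
    [-0.4,0,0],
    [-0.3,0,0],
    [-0.2,0,-0.4],
    [-0.2,0,-0.45],
    [-0.25,0,-0.42],
    [-0.25,0,-0.42],
    [-0.3,0,-0.4],
    [-0.3,0,-0.4],
  ],
  turn=[0,0,0,0,0,0,0,0],
)

```text
t: 10.65
ee_pos: [0.5575, 0.0562, 0.1417]
ee_rot: [0.0, 0.704, 0.71, 0.002]
force: [1.2, 9.3, -1.0]
gripper_width: 0.498
grasp_force: 62.2
```

```bash
python3 - <<'E'
from h import *
s=get_state(); print(s['ee_pos'],s['force'],s['wrist_torque'])
p=cam('scene');save(p,'s3');w=cam('wrist')
a=p['frame'][130:250,240:400,::-1];a=cv2.resize(a,(640,480))
b=cv2.resize(w['frame'][:,:,::-1],(640,480))[:120*4]
cv2.imwrite('pics/s3c.png',cv2.resize(np.hstack([a,b]),(800,300)))
E
```

```text
[0.55749416 0.05623149 0.14165622] [ 1.17617753  9.26798643 -0.96138902] [ 2.01613724 -0.22746197  0.16487855]
```

View pics/s3c.png

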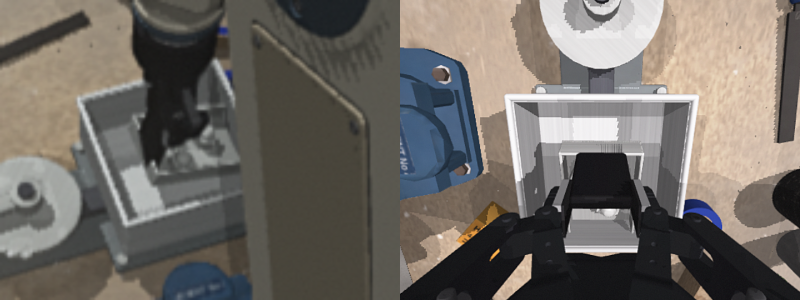

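Call:
apply_moves(
  grip=[3.5,3.5,3.5,3.5,3.5,3.5,3.5,3.5],
  slide=[
    [-0.5,0,-0.55],
    [-0.55,0,-0.5],
    [-0.55,0,-0.5],
    [-0.6,0,-0.45],
    [-0.6,0,-0.45],
    [-0.6,0,-0.4],
    [-0.65,0,-0.35],
    [-0.65,0,-0.3],
  ],
  turn=[0,0,0,0,0,0,0,0],
)

```text
t: 11.55
ee_pos: [0.5568, 0.0078, 0.1758]
ee_rot: [0.0, 0.704, 0.71, 0.0]
force: [1.0, 4.5, -4.1]
gripper_width: 0.496
grasp_force: 61.3
```

Call:
apply_moves(
  grip=[3.5,3.5,3.5,3.5,3.5,3.5,3.5,3.5],
  slide=[
    [0.5,0,0],
    [1,0,0],
    [1,0,0],
    [1,0,0],
    [1,0,0],
    [1,0,0],
    [0.5,0,0],
    [0,0,0],
  ],
  turn=[0,0,0,0,0,0,0,0],
)

```text
t: 12.35
ee_pos: [0.556, 0.0691, 0.1752]
ee_rot: [0.0, 0.704, 0.71, -0.0]
force: [0.5, 0.7, -3.6]
gripper_width: 0.496
grasp_force: 61.7
```

```bash
python3 - <<'E'
from h import *
s=get_state(); print(s['ee_pos'],s['force'],s['wrist_torque'])
p=cam('scene');save(p,'s4');w=cam('wrist')
for n in ['nut_a','tray']:
  for c in (p,w):
    for q in outline_of(n,c)[:5]: print(n,round(q['p'],2),np.round(q['bbox']))
a=p['frame'][130:250,240:400,::-1];a=cv2.resize(a,(640,480))
b=cv2.resize(w['frame'][:,:,::-1],(640,480))[:120*4]
cv2.imwrite('pics/s4c.png',cv2.resize(np.hstack([a,b]),(800,300)))
E
```

```text
[0.55595272 0.06910219 0.17518787] [ 0.47018283  0.73763882 -3.63328968] [-0.05094252  0.05090334 -0.01979056]
nut_a 0.48 [327. 194. 337. 207.]
nut_a 0.43 [328. 184. 331. 194.]
nut_a 0.73 [108. 275. 182. 326.]
nut_a 0.53 [248. 282. 274. 292.]
nut_a 0.52 [275. 282. 297. 294.]
tray 0.69 [278. 162. 319. 203.]
tray 0.72 [218. 153. 351. 281.]
tray 0.56 [172.   0. 399. 335.]
```

View pics/s4c.png

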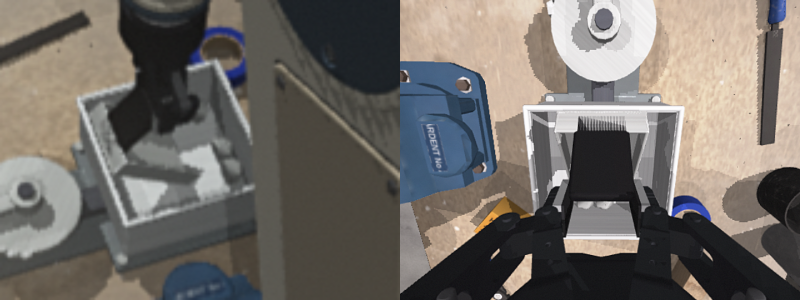

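Tray is tilted about 45°, and nuts are visible near the right hopper wall. Lifting clear and checking.

Call:
apply_moves(
  grip=[3.5,3.5,3.5,3.5,3.5,3.5,3.5,3.5],
  slide=[
    [0,0,-1],
    [0,0,-2],
    [0,0,-2],
    [0,0,-2],
    [0,0,-1],
    [-1,0,-0.3],
    [-2,0,0],
    [-3,0,0],
  ],
  turn=[0,0,0,0,0,0,0,0],
)

```text
t: 13.45
ee_pos: [0.5559, 0.0079, 0.2577]
ee_rot: [-0.0, 0.704, 0.711, -0.0]
force: [0.2, 0.2, -3.1]
gripper_width: 0.497
grasp_force: 61.7
```

Call:
apply_moves(
  grip=[3.5,3.5,3.5,3.5,3.5,3.5,3.5,3.5],
  slide=[
    [-4,0,0],
    [-4,0,0],
    [-4,0,0],
    [-4,0,0],
    [-4,0,0],
    [-3,0,0],
    [-1,0,0],
    [0,0,0],
  ],
  turn=[0,0,0,0,0,0,0,0],
)

```text
t: 14.25
ee_pos: [0.5575, -0.2333, 0.2573]
ee_rot: [-0.001, 0.705, 0.709, -0.0]
force: [0.9, 0.3, -1.5]
gripper_width: 0.491
grasp_force: 61.6
```

```bash
python3 - <<'E'
from h import *
s=get_state(); print(s['ee_pos'],s['force'],s['wrist_torque'])
p=cam('scene');save(p,'s5');w=cam('top')
for c in (p,w):
    for q in outline_of('nut_a',c)[:5]:
        b=q['bbox'];print(round(q['p'],2),np.round(b),atz(c,[[(b[0]+b[2])/2,(b[1]+b[3])/2]],.046).round(3))
a=p['frame'][130:250,240:400,::-1];a=cv2.resize(a,(640,480))
b=cv2.resize(w['frame'][140:260,240:400,::-1],(640,480))
cv2.imwrite('pics/s5c.png',cv2.resize(np.hstack([a,b]),(800,300)))
E
```

```text
[ 0.55754518 -0.23327649  0.25730144] [ 0.89261127  0.30216763 -1.53581571] [ 0.0143067  -0.04298139  0.0431739 ]
0.66 [195. 152. 350. 244.] [[0.584 0.133 0.046]]
0.52 [329. 194. 338. 206.] [[ 0.528 -0.021  0.046]]
0.52 [328. 186. 333. 192.] [[ 0.564 -0.026  0.046]]
0.45 [314. 168. 323. 178.] [[ 0.62  -0.015  0.046]]
0.58 [303. 190. 307. 196.] [[ 0.568 -0.016  0.046]]
0.45 [308. 196. 312. 202.] [[ 0.54  -0.02   0.046]]
```

View pics/s5c.png

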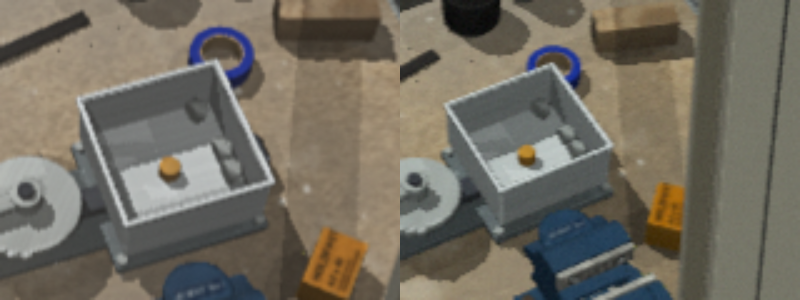

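All three nuts are in the hopper: two at the right wall, one in the far right corner. Now lower the tray, dragging it backwards so it levels itself.

Call:
apply_moves(
  grip=[3.5,3.5,3.5,3.5,3.5,3.5,3.5,3.5],
  slide=[
    [0,0,1.5],
    [0,0,3],
    [0,0,3],
    [0,0,2.5],
    [0,0,1.6],
    [0,0,0.9],
    [0,0,0.5],
    [0,0,0.2],
  ],
  turn=[0,0,0,0,0,0,0,0],
)

```text
t: 15.25
ee_pos: [0.5585, -0.2314, 0.1259]
ee_rot: [-0.0, 0.704, 0.71, -0.0]
force: [0.3, 0.2, -1.8]
gripper_width: 0.499
grasp_force: 61.6
```

Call:
apply_moves(
  grip=[3.5,3.5,3.5,3.5,3.5,3.5,3.5,3.5],
  slide=[
    [0.6,0,0.3],
    [0.6,0,0.3],
    [0.6,0,0.3],
    [0.6,0,0.35],
    [0.6,0,0.4],
    [0.6,0,0.4],
    [0.6,0,0.4],
    [0.6,0,0.45],
  ],
  turn=[0,0,0,0,0,0,0,0],
)

```text
t: 16.05
ee_pos: [0.5591, -0.183, 0.099]
ee_rot: [0.001, 0.704, 0.71, 0.001]
force: [-2.8, 4.9, 21.3]
gripper_width: 0.497
grasp_force: 64.2
```

Call:
apply_moves(
  grip=[3.5,3.5,3.5,3.5,3.5,3.5,3.5,3.5],
  slide=[
    [0.6,0,0.5],
    [0.6,0,0.5],
    [0.6,0,0.55],
    [0.6,0,0.55],
    [0.6,0,0.55],
    [0.6,0,0.55],
    [0.3,0,0.4],
    [0,0,0.3],
  ],
  turn=[0,0,0,0,0,0,0,0],
)

```text
t: 16.85
ee_pos: [0.5588, -0.1434, 0.059]
ee_rot: [0.001, 0.704, 0.71, 0.001]
force: [0.8, 5.5, 6.7]
gripper_width: 0.483
grasp_force: 59.6
```

```bash
python3 - <<'E'
from h import *
s=get_state(); print(s['ee_pos'],s['force'],s['wrist_torque'])
E
```

```text
[ 0.5587854  -0.14344917  0.05904907] [0.82141265 5.49742282 6.67890237] [ 0.44618062  0.04246164 -0.04309207]
```

Call:
apply_moves(
  grip=[3.5,3.5,3.5,3.5,3.5,3.5,3.5,3.5],
  slide=[
    [0.3,0,0.1],
    [0.2,0,0.2],
    [0,0,0.1],
    [0,0,0],
    [0,0,0],
    [0,0,0],
    [0,0,0],
    [0,0,0],
  ],
  turn=[0,0,0,0,0,0,0,0],
)

```text
t: 17.65
ee_pos: [0.5581, -0.1393, 0.0547]
ee_rot: [0.0, 0.704, 0.71, 0.0]
force: [0.0, 3.9, 6.2]
gripper_width: 0.489
grasp_force: 62.9
```

```bash
python3 - <<'E'
from h import *
s=get_state(); print(s['ee_pos'],s['force'],s['wrist_torque'])
p=cam('scene');w=cam('top')
q=outline_of('tray',p)[0]['bbox'];print(q)
x,y=int((q[0]+q[2])/2),int((q[1]+q[3])/2)
a=cv2.resize(p['frame'][y-45:y+45,x-60:x+60,::-1],(640,480))
b=cv2.resize(w['frame'][140:260,300:460,::-1],(640,480))
cv2.imwrite('pics/s6c.png',cv2.resize(np.hstack([a,b]),(800,300)))
E
```

```text
[ 0.55810151 -0.1392907   0.05466755] [0.0294728  3.88713654 6.2426864 ] [ 0.2407669   0.01778833 -0.07599504]
[356.5, 167.5, 375.5, 197.1]
```

View pics/s6c.png

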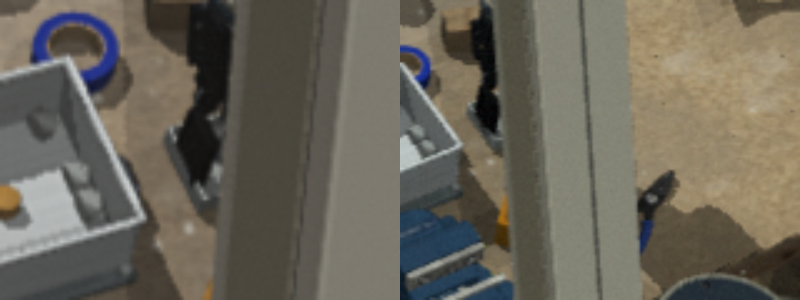

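The tray is down and about level. Its back is seen left of the arm at (185,165). Releasing it and lifting straight up.

Call:
apply_moves(
  grip=[6,8,8.5,8.5,8.5,8.5,8.5,8.5],
  slide=[
    [0,0,0],
    [0,0,0],
    [0,0,0],
    [0,0,0],
    [0,0,0],
    [0,0,-1],
    [0,0,-3],
    [0,0,-4],
  ],
  turn=[0,0,0,0,0,0,0,0],
)

```text
t: 18.6
ee_pos: [0.5563, -0.1394, 0.1341]
ee_rot: [-0.002, 0.704, 0.71, -0.001]
force: [1.6, -0.1, 0.6]
gripper_width: 0.991
grasp_force: 0.0
```

Call:
apply_moves(
  grip=[8.5,8.5,8.5,8.5,8.5,8.5,8.5,8.5],
  slide=[
    [0,0,-4],
    [0,0,-4],
    [0,0,-3],
    [1,0,-1],
    [3,0,0],
    [4,0,0],
    [4,0,0],
    [4,0,0],
  ],
  turn=[0,0,0,0,0,0,0,0],
)

```text
t: 19.4
ee_pos: [0.5554, 0.022, 0.2536]
ee_rot: [-0.0, 0.704, 0.71, -0.0]
force: [0.5, -0.3, 0.2]
gripper_width: 0.997
grasp_force: 0.0
```

```bash
python3 - <<'E'
from h import *
s=get_state(); print(s['ee_pos'],s['force'],s['joint_positions'])
p=cam('scene');w=cam('wrist')
for c in (p,w):
  for n in ('tray','lever','index_ring','lever_grip'):
    for q in outline_of(n,c)[:2]: print(n,round(q['p'],2),np.round(q['bbox']))
a=cv2.resize(p['frame'][130:250,300:460,::-1],(640,480))
b=cv2.resize(p['frame'][150:270,170:330,::-1],(640,480))
cv2.imwrite('pics/s7c.png',cv2.resize(np.hstack([a,b]),(800,300)))
E
```

```text
[0.55537252 0.02200765 0.25362707] [ 0.4857808  -0.28556223  0.15704412] [1.81067202e-02 2.96422044e-01 1.76367899e+00 1.82885829e-04
 1.08274571e+00 1.04318218e-02]
tray 0.9 [356. 166. 378. 200.]
lever 0.64 [195. 203. 257. 231.]
index_ring 0.97 [228. 193. 274. 234.]
lever_grip 0.63 [192. 204. 256. 228.]
tray 0.92 [256. 268. 309. 337.]
lever 0.77 [266.   1. 302.  26.]
index_ring 0.65 [231.   0. 342.  76.]
index_ring 0.32 [200.   0. 376. 250.]
lever_grip 0.96 [271.   0. 307.  26.]
```

View pics/s7c.png

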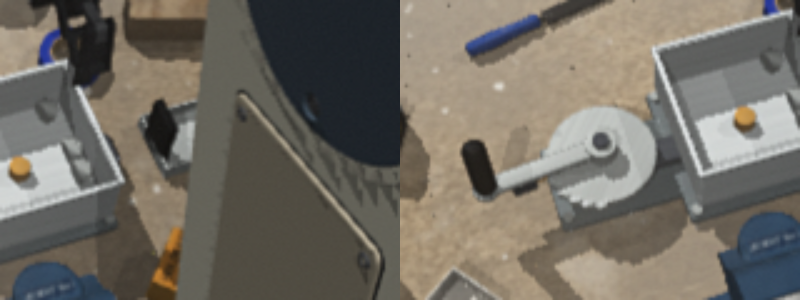

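Call:
apply_moves(
  grip=[8.5,8.5,8.5,8.5,8.5,8.5,8.5,8.5],
  slide=[
    [4,0,0],
    [4,0,0],
    [4,0,0],
    [4,0,0],
    [4,0,0],
    [2.5,0,0],
    [0.5,0,0],
    [0,0,0],
  ],
  turn=[0,0,0,0,0,0,0,0],
)

```text
t: 20.7
ee_pos: [0.5545, 0.2502, 0.254]
ee_rot: [0.0, 0.704, 0.71, -0.0]
force: [0.1, -0.2, 0.9]
gripper_width: 0.998
grasp_force: 0.0
```

```bash
python3 - <<'E'
from h import *
s=get_state(); print(s['ee_pos'],s['force'],s['joint_positions'])
w=cam('wrist');save(w,'w8');print('cam',ray(w,[[0,0]])[0])
for n in ('lever','index_ring','lever_grip'):
    for q in outline_of(n,w)[:2]: print(n,round(q['p'],2),np.round(q['bbox']))
print(proj(w,[[.549,.326,.165],[.548,.204,.1]]))
E
```

```text
[0.55453226 0.25019912 0.25397052] [ 0.10368611 -0.21047729  0.93488049] [ 4.04390453e-01  3.74542605e-01  1.64822372e+00 -2.46459075e-04
  1.11923704e+00  3.95751536e-01]
cam [0.55539988 0.32622933 0.39641344]
lever 0.57 [256. 100. 298. 240.]
index_ring 0.88 [234. 173. 328. 264.]
lever_grip 0.73 [258. 100. 302. 242.]
[[273.45055734 114.68476758]
 [274.08283435 232.30056051]]
```

View pics/w8.png

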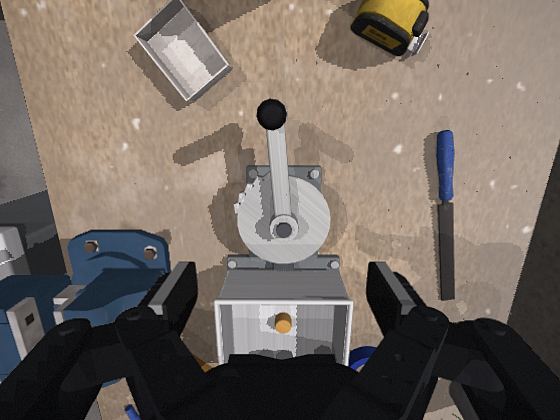

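The knob top is at (271,114), the pivot cap at (284,229), and the ring's teeth show on the left at (235-260, 180-215).

```bash
python3 - <<'E'
from h import *
p=cv2.imread('pics/w8.png')
a=p[165:275,225:345];cv2.imwrite('pics/w8c.png',cv2.resize(a,(650,596),interpolation=cv2.INTER_CUBIC))
w=cam('wrist')
g=w['frame'].max(2)[95:135,250:292]<35; ys,xs=np.nonzero(g); print('knob px',xs.min()+250,xs.max()+250,ys.min()+95,ys.max()+95)
print(atz(w,[[271.2,114]],.165),atz(w,[[284,229]],.1),atz(w,[[284,229]],.09))
for q in outline_of('index_ring',w)[:1]:
    b=q['bbox'];print(b)
print(get_state()['t'])
E
```

```text
knob px 256 285 97 128
[[0.5476359  0.32510285 0.165     ]] [[0.55881785 0.20647897 0.1       ]] [[0.55892263 0.20248954 0.09      ]]
[236.4, 170.4, 330.6, 262.8]
21.0
```

View pics/w8c.png

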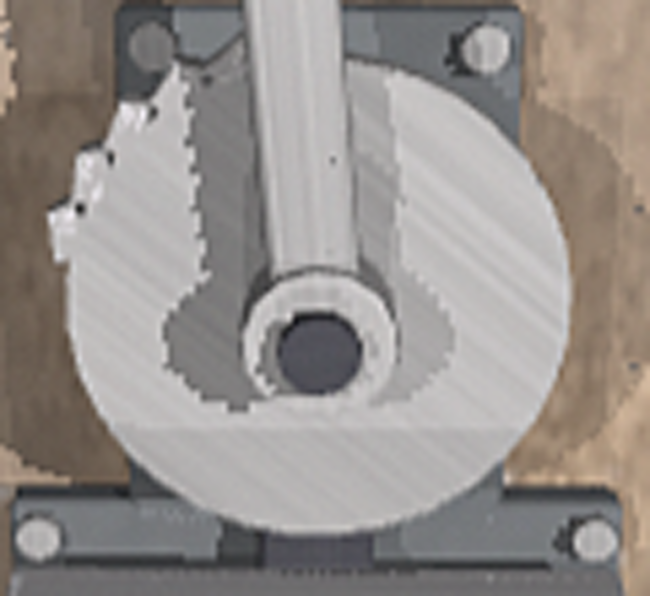

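Call:
apply_moves(
  grip=[8.5,8.5,8.5,8.5,8.5,8.5,8.5,8.5],
  slide=[
    [2.5,-0.4,0],
    [3.5,-0.3,0],
    [1.5,0,1.5],
    [0,0,3.5],
    [0,0,3.5],
    [0,0,3],
    [0,0,1.5],
    [0,0,0.5],
  ],
  turn=[0,0,-4,0,0,0,0,0],
)

```text
t: 21.8
ee_pos: [0.5463, 0.3242, 0.1177]
ee_rot: [-0.0, 0.679, 0.734, -0.001]
force: [0.0, 0.2, 0.6]
gripper_width: 1.0
grasp_force: 0.0
```

Call:
apply_moves(
  grip=[5,3,1.5,1.5,1.5,1.5,1.5,1.5],
  slide=[
    [0,0,0],
    [0,0,0],
    [0,0,0],
    [0,0,0],
    [0,0,0],
    [0,0,0],
    [0,0,0],
    [0,0,0],
  ],
  turn=[0,0,0,0,0,0,0,0],
)

```text
t: 22.6
ee_pos: [0.546, 0.3254, 0.1206]
ee_rot: [-0.0, 0.679, 0.734, -0.0]
force: [-6.6, -0.9, 9.2]
gripper_width: 0.26
grasp_force: 58.9
```

```bash
python3 - <<'E'
from h import *
s=get_state(); print(s['t'],s['ee_pos'],s['force'],s['gripper_width']*8.54,s['grasp_force'],rotq(s['ee_rot']).as_matrix()[:2,:2].round(3).tolist())
d=s['ee_pos'][:2]-[.557,.201];print(np.hypot(*d),np.degrees(np.arctan2(-d[0],d[1])))
E
```

```text
22.6 [0.54604793 0.32538144 0.12062481] [-6.60301075 -0.92156528  9.21076182] 2.217155901910434 58.85741793550551 [[-0.078, 0.997], [0.997, 0.078]]
0.12486268753479786 5.032044543347109
```

Call:
apply_moves(
  grip=[1.5,1.5,1.5,1.5,1.5,1.5,1.5,1.5],
  slide=[
    [0,-0.2,0],
    [0,-0.2,0],
    [0,-0.2,0],
    [0,-0.2,0],
    [0,0,0],
    [0,0,0],
    [0,0,0],
    [0,0,0],
  ],
  turn=[-0.9,-0.9,-0.9,-0.9,0,0,0,0],
)

```text
t: 23.4
ee_pos: [0.5398, 0.3246, 0.1206]
ee_rot: [0.0, 0.656, 0.755, 0.001]
force: [-0.2, -1.5, 6.4]
gripper_width: 0.266
grasp_force: 58.9
```

Call:
apply_moves(
  grip=[1.5,1.5,1.5,1.5,1.5,1.5,1.5,1.5],
  slide=[
    [0,-0.1,0],
    [0,-0.1,0],
    [0,-0.1,0],
    [0,-0.1,0],
    [0,0,0],
    [0,0,0],
    [0,0,0],
    [0,0,0],
  ],
  turn=[-0.45,-0.45,-0.45,-0.45,0,0,0,0],
)

```text
t: 24.2
ee_pos: [0.5359, 0.324, 0.1206]
ee_rot: [0.0, 0.644, 0.765, 0.001]
force: [-0.2, -1.2, 6.0]
gripper_width: 0.263
grasp_force: 58.9
```

Call:
apply_moves(
  grip=[1.5,1.5,1.5,1.5,1.5,1.5,1.5,1.5],
  slide=[
    [0,-0.1,0],
    [0,-0.1,0],
    [0,-0.1,0],
    [0,-0.1,0],
    [0,0,0],
    [0,0,0],
    [0,0,0],
    [0,0,0],
  ],
  turn=[-0.45,-0.45,-0.45,-0.45,0,0,0,0],
)

```text
t: 25.0
ee_pos: [0.5327, 0.3234, 0.1206]
ee_rot: [0.001, 0.632, 0.775, 0.002]
force: [2.9, -1.2, 5.0]
gripper_width: 0.266
grasp_force: 59.0
```

Call:
apply_moves(
  grip=[1.5,1.5,1.5,1.5,1.5,1.5,1.5,1.5],
  slide=[
    [0,-0.1,0],
    [0,-0.1,0],
    [0,-0.1,0],
    [0,-0.1,0],
    [0,0,0],
    [0,0,0],
    [0,0,0],
    [0,0,0],
  ],
  turn=[-0.45,-0.45,-0.45,-0.45,0,0,0,0],
)

```text
t: 25.8
ee_pos: [0.5296, 0.3228, 0.1207]
ee_rot: [0.001, 0.62, 0.785, 0.002]
force: [7.4, -1.1, 3.8]
gripper_width: 0.266
grasp_force: 59.1
```

Call:
apply_moves(
  grip=[1.5,1.5,1.5,1.5,1.5,1.5,1.5,1.5],
  slide=[
    [0,-0.1,0],
    [0,-0.1,0],
    [0,-0.1,0],
    [0,-0.1,0],
    [0,0,0],
    [0,0,0],
    [0,0,0],
    [0,0,0],
  ],
  turn=[-0.45,-0.45,-0.45,-0.45,0,0,0,0],
)

```text
t: 26.6
ee_pos: [0.5243, 0.3214, 0.1206]
ee_rot: [0.001, 0.607, 0.795, 0.001]
force: [1.3, -2.8, 8.7]
gripper_width: 0.268
grasp_force: 59.5
```

Call:
apply_moves(
  grip=[1.5,1.5,1.5,1.5,1.5,1.5,1.5,1.5],
  slide=[
    [0,-0.1,0],
    [0,-0.1,0],
    [0,-0.1,0],
    [0,-0.1,0],
    [0,0,0],
    [0,0,0],
    [0,0,0],
    [0,0,0],
  ],
  turn=[-0.45,-0.45,-0.45,-0.45,0,0,0,0],
)

```text
t: 27.4
ee_pos: [0.5203, 0.3202, 0.1206]
ee_rot: [0.001, 0.594, 0.804, 0.001]
force: [0.8, -2.3, 8.6]
gripper_width: 0.266
grasp_force: 59.6
```

Call:
apply_moves(
  grip=[1.5,1.5,1.5,1.5,1.5,1.5,1.5,1.5],
  slide=[
    [0,-0.1,0],
    [0,-0.1,0],
    [0,-0.1,0],
    [0,-0.1,0],
    [0,0,0],
    [0,0,0],
    [0,0,0],
    [0,0,0],
  ],
  turn=[-0.45,-0.45,-0.45,-0.45,0,0,0,0],
)

```text
t: 28.2
ee_pos: [0.5165, 0.319, 0.1206]
ee_rot: [0.001, 0.582, 0.814, 0.001]
force: [1.7, -2.3, 9.0]
gripper_width: 0.264
grasp_force: 59.6
```

Call:
apply_moves(
  grip=[1.5,1.5,1.5,1.5,1.5,1.5,1.5,1.5],
  slide=[
    [0,-0.1,0],
    [0,-0.1,0],
    [0,-0.1,0],
    [0,-0.1,0],
    [0,0,0],
    [0,0,0],
    [0,0,0],
    [0,0,0],
  ],
  turn=[-0.45,-0.45,-0.45,-0.45,0,0,0,0],
)

```text
t: 29.0
ee_pos: [0.5128, 0.3176, 0.1206]
ee_rot: [0.001, 0.569, 0.823, 0.001]
force: [1.7, -2.9, 8.2]
gripper_width: 0.265
grasp_force: 59.6
```

```bash
python3 - <<'E'
from h import *
s=get_state(); d=s['ee_pos'][:2]-[.557,.201];print(s['t'],np.hypot(*d),np.degrees(np.arctan2(-d[0],d[1])),s['ee_pos'],s['force'])
E
```

```text
29.0 0.12468913872335155 20.764829029424106 [0.51279358 0.31758977 0.12059994] [ 1.65820994 -2.9336252   8.22380368]
```

First click at about 14°, as the pull fell from 7.4 to about 1 N. Next comes the second.

Call:
apply_moves(
  grip=[1.5,1.5,1.5,1.5,1.5,1.5,1.5,1.5],
  slide=[
    [0,-0.1,0],
    [0,-0.1,0],
    [0,-0.1,0],
    [0,-0.1,0],
    [0,0,0],
    [0,0,0],
    [0,0,0],
    [0,0,0],
  ],
  turn=[-0.45,-0.45,-0.45,-0.45,0,0,0,0],
)

```text
t: 29.8
ee_pos: [0.5093, 0.3162, 0.1206]
ee_rot: [0.001, 0.556, 0.831, 0.001]
force: [1.7, -3.7, 8.6]
gripper_width: 0.263
grasp_force: 59.5
```

Call:
apply_moves(
  grip=[1.5,1.5,1.5,1.5,1.5,1.5,1.5,1.5],
  slide=[
    [0,-0.1,0],
    [0,-0.1,0],
    [0,-0.1,0],
    [0,-0.1,0],
    [0,0,0],
    [0,0,0],
    [0,0,0],
    [0,0,0],
  ],
  turn=[-0.45,-0.45,-0.45,-0.45,0,0,0,0],
)

```text
t: 30.6
ee_pos: [0.506, 0.3147, 0.1206]
ee_rot: [0.001, 0.543, 0.84, 0.001]
force: [4.0, -2.4, 7.7]
gripper_width: 0.259
grasp_force: 59.5
```

Call:
apply_moves(
  grip=[1.5,1.5,1.5,1.5,1.5,1.5,1.5,1.5],
  slide=[
    [0,-0.1,0],
    [0,-0.1,0],
    [0,-0.1,0],
    [0,-0.1,0],
    [0,0,0],
    [0,0,0],
    [0,0,0],
    [0,0,0],
  ],
  turn=[-0.45,-0.45,-0.45,-0.45,0,0,0,0],
)

```text
t: 31.4
ee_pos: [0.5034, 0.3135, 0.1206]
ee_rot: [0.002, 0.53, 0.848, 0.002]
force: [7.3, -1.8, 4.3]
gripper_width: 0.267
grasp_force: 59.4
```

Call:
apply_moves(
  grip=[1.5,1.5,1.5,1.5,1.5,1.5,1.5,1.5],
  slide=[
    [0,-0.1,0],
    [0,-0.1,0],
    [0,-0.1,0],
    [0,-0.1,0],
    [0,0,0],
    [0,0,0],
    [0,0,0],
    [0,0,0],
  ],
  turn=[-0.45,-0.45,-0.45,-0.45,0,0,0,0],
)

```text
t: 32.2
ee_pos: [0.4989, 0.3112, 0.1206]
ee_rot: [0.001, 0.516, 0.857, 0.001]
force: [4.5, -2.8, 6.7]
gripper_width: 0.261
grasp_force: 59.6
```

Call:
apply_moves(
  grip=[1.5,1.5,1.5,1.5,1.5,1.5,1.5,1.5],
  slide=[
    [0,-0.1,0],
    [0,-0.1,0],
    [0,-0.1,0],
    [0,-0.1,0],
    [0,0,0],
    [0,0,0],
    [0,0,0],
    [0,0,0],
  ],
  turn=[-0.45,-0.45,-0.45,-0.45,0,0,0,0],
)

```text
t: 33.0
ee_pos: [0.4951, 0.309, 0.1206]
ee_rot: [0.001, 0.502, 0.865, 0.001]
force: [2.6, -2.6, 8.4]
gripper_width: 0.266
grasp_force: 59.7
```

Call:
apply_moves(
  grip=[1.5,1.5,1.5,1.5,1.5,1.5,1.5,1.5],
  slide=[
    [0,-0.1,0],
    [0,-0.1,0],
    [0,-0.1,0],
    [0,-0.1,0],
    [0,0,0],
    [0,0,0],
    [0,0,0],
    [0,0,0],
  ],
  turn=[-0.45,-0.45,-0.45,-0.45,0,0,0,0],
)

```text
t: 33.8
ee_pos: [0.4919, 0.3071, 0.1206]
ee_rot: [0.001, 0.489, 0.873, 0.001]
force: [3.3, -3.6, 7.7]
gripper_width: 0.261
grasp_force: 59.7
```

```bash
python3 - <<'E'
from h import *
s=get_state(); d=s['ee_pos'][:2]-[.557,.201];print(s['t'],np.hypot(*d),np.degrees(np.arctan2(-d[0],d[1])),s['ee_pos'],s['force'])
E
```

```text
33.8 0.12448161609148624 31.555098592489255 [0.4918565  0.30707543 0.12059946] [ 3.25094356 -3.61343033  7.74468433]
```

Second click at about 27°. Now the third, expected near 41°.

Call:
apply_moves(
  grip=[1.5,1.5,1.5,1.5,1.5,1.5,1.5,1.5],
  slide=[
    [0,-0.1,0],
    [0,-0.1,0],
    [0,-0.1,0],
    [0,-0.1,0],
    [0,0,0],
    [0,0,0],
    [0,0,0],
    [0,0,0],
  ],
  turn=[-0.45,-0.45,-0.45,-0.45,0,0,0,0],
)

```text
t: 34.6
ee_pos: [0.4885, 0.3049, 0.1206]
ee_rot: [0.001, 0.475, 0.88, 0.001]
force: [4.4, -3.9, 7.4]
gripper_width: 0.266
grasp_force: 59.7
```

Call:
apply_moves(
  grip=[1.5,1.5,1.5,1.5,1.5,1.5,1.5,1.5],
  slide=[
    [0,-0.1,0],
    [0,-0.1,0],
    [0,-0.1,0],
    [0,-0.1,0],
    [0,0,0],
    [0,0,0],
    [0,0,0],
    [0,0,0],
  ],
  turn=[-0.45,-0.45,-0.45,-0.45,0,0,0,0],
)

```text
t: 35.4
ee_pos: [0.4853, 0.3026, 0.1206]
ee_rot: [0.001, 0.461, 0.887, 0.001]
force: [4.3, -4.8, 8.1]
gripper_width: 0.268
grasp_force: 59.7
```

Call:
apply_moves(
  grip=[1.5,1.5,1.5,1.5,1.5,1.5,1.5,1.5],
  slide=[
    [0,-0.1,0],
    [0,-0.1,0],
    [0,-0.1,0],
    [0,-0.1,0],
    [0,0,0],
    [0,0,0],
    [0,0,0],
    [0,0,0],
  ],
  turn=[-0.45,-0.45,-0.45,-0.45,0,0,0,0],
)

```text
t: 36.2
ee_pos: [0.4824, 0.3005, 0.1206]
ee_rot: [0.002, 0.447, 0.895, 0.001]
force: [6.6, -3.7, 6.0]
gripper_width: 0.261
grasp_force: 59.6
```

Call:
apply_moves(
  grip=[1.5,1.5,1.5,1.5,1.5,1.5,1.5,1.5],
  slide=[
    [0,-0.1,0],
    [0,-0.1,0],
    [0,-0.1,0],
    [0,-0.1,0],
    [0,0,0],
    [0,0,0],
    [0,0,0],
    [0,0,0],
  ],
  turn=[-0.45,-0.45,-0.45,-0.45,0,0,0,0],
)

```text
t: 37.0
ee_pos: [0.4798, 0.2984, 0.1206]
ee_rot: [0.002, 0.433, 0.901, 0.002]
force: [7.6, -2.1, 4.8]
gripper_width: 0.264
grasp_force: 59.5
```

Call:
apply_moves(
  grip=[1.5,1.5,1.5,1.5,1.5,1.5,1.5,1.5],
  slide=[
    [0,-0.1,0],
    [0,-0.1,0],
    [0,-0.1,0],
    [0,-0.1,0],
    [0,0,0],
    [0,0,0],
    [0,0,0],
    [0,0,0],
  ],
  turn=[-0.45,-0.45,-0.45,-0.45,0,0,0,0],
)

```text
t: 37.8
ee_pos: [0.4777, 0.2967, 0.1207]
ee_rot: [0.003, 0.419, 0.908, 0.003]
force: [11.7, 0.7, 0.5]
gripper_width: 0.265
grasp_force: 59.5
```

Call:
apply_moves(
  grip=[1.5,1.5,1.5,1.5,1.5,1.5,1.5,1.5],
  slide=[
    [0,-0.1,0],
    [0,-0.1,0],
    [0,-0.1,0],
    [0,-0.1,0],
    [0,0,0],
    [0,0,0],
    [0,0,0],
    [0,0,0],
  ],
  turn=[-0.45,-0.45,-0.45,-0.45,0,0,0,0],
)

```text
t: 38.6
ee_pos: [0.4735, 0.2929, 0.1206]
ee_rot: [0.002, 0.404, 0.915, 0.001]
force: [7.9, -3.7, 5.6]
gripper_width: 0.266
grasp_force: 59.8
```

```bash
python3 - <<'E'
from h import *
s=get_state(); d=s['ee_pos'][:2]-[.557,.201];print(s['t'],np.hypot(*d),np.degrees(np.arctan2(-d[0],d[1])),s['ee_pos'],s['force'])
E
```

```text
38.6 0.12418097437806139 42.23969987426545 [0.47352136 0.29293602 0.12061451] [ 7.88482562 -3.70164452  5.64934415]
```

Call:
apply_moves(
  grip=[1.5,1.5,1.5,1.5,1.5,1.5,1.5,1.5],
  slide=[
    [0,-0.1,0],
    [0,-0.1,0],
    [0,-0.1,0],
    [0,-0.1,0],
    [0,0,0],
    [0,0,0],
    [0,0,0],
    [0,0,0],
  ],
  turn=[-0.45,-0.45,-0.45,-0.45,0,0,0,0],
)

```text
t: 39.4
ee_pos: [0.4705, 0.29, 0.1206]
ee_rot: [0.002, 0.39, 0.921, 0.001]
force: [7.4, -5.0, 6.4]
gripper_width: 0.266
grasp_force: 59.8
```

Call:
apply_moves(
  grip=[1.5,1.5,1.5,1.5,1.5,1.5,1.5,1.5],
  slide=[
    [0,-0.1,0],
    [0,-0.1,0],
    [0,-0.1,0],
    [0,-0.1,0],
    [0,0,0],
    [0,0,0],
    [0,0,0],
    [0,0,0],
  ],
  turn=[-0.45,-0.45,-0.45,-0.45,0,0,0,0],
)

```text
t: 40.2
ee_pos: [0.4679, 0.2873, 0.1206]
ee_rot: [0.002, 0.375, 0.927, 0.001]
force: [8.4, -5.3, 6.0]
gripper_width: 0.265
grasp_force: 59.8
```

```bash
python3 - <<'E'
from h import *
s=get_state(); d=s['ee_pos'][:2]-[.557,.201];print(s['t'],np.hypot(*d),np.degrees(np.arctan2(-d[0],d[1])),s['ee_pos'],s['force'])
w=cam('wrist');save(w,'w9');p=cam('scene')
a=cv2.resize(w['frame'][:,:,::-1],(400,300));b=cv2.resize(p['frame'][120:270,170:420,::-1],(400,300))
cv2.imwrite('pics/w9c.png',np.hstack([a,b]))
for n in ('tray','nut_a'):
    for q in outline_of(n,p)[:4]: print(n,round(q['p'],2),np.round(q['bbox']))
E
```

```text
40.2 0.12409008654315684 45.9081348344174 [0.46787539 0.28734323 0.12063177] [ 8.35621169 -5.29076745  6.04673817]
tray 0.4 [221. 235. 231. 255.]
```

Call:
apply_moves(
  grip=[1.5,1.5,1.5,1.5,1.5,1.5,1.5,1.5],
  slide=[
    [0,-0.1,0],
    [0,-0.1,0],
    [0,-0.1,0],
    [0,0,0],
    [0,0,0],
    [0,0,0],
    [0,0,0],
    [0,0,0],
  ],
  turn=[-0.45,-0.45,-0.45,0,0,0,0,0],
)

```text
t: 41.2
ee_pos: [0.4659, 0.2852, 0.1206]
ee_rot: [0.002, 0.364, 0.931, 0.001]
force: [8.8, -5.5, 5.3]
gripper_width: 0.268
grasp_force: 59.8
```

View pics/w9c.png

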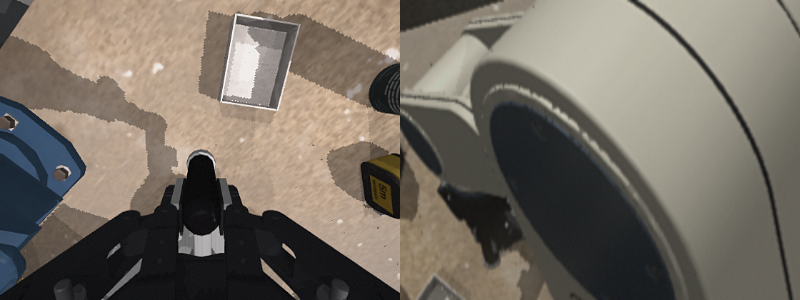

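The wrist view shows the knob held between the fingers at (200,190). The lever is at about 47°, mid-notch and past three clicks.

```bash
python3 -c "
from bench import hand_in
print(hand_in())"
```

```text
the job is handed in; nothing more can be done
None
```

The job is handed in: the three nuts are in the hopper, the empty tray stands upright on the bench, and the knob is held past the third click and short of the fourth. The hand-in gave no verdict.

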